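Close the glassware carry case

ROBOT

A 6-joint arm with a two-finger parallel gripper is mounted at the origin on a cart in front of the work surface, level with it; the furniture and walls round the work are solid. World frame = base frame: x ahead of the robot, y to its left, z up, the work surface at z = 0. Lengths are in m, angles in rad, forces in N, time in s.
With the tool pointing down it reaches from about 0.275 to 0.725 m from the base axis. Payload 15.9 kg.
Tool frame: the origin (TCP) lies midway between the tips of the shut fingers; the grasp point (between the pads) lies 19 mm behind it (env.grip_depth is the distance from the TCP to the grasp point, in m); z points along the fingers, y is the line along which they close (so a half turn about z gives the same grasp; the last joint's range is limited). The gripper opens to 85 mm and grips with 20 to 120 N. Pads are 22 mm wide; open, the fingers measure 114 mm over their backs; the gripper's body (76 mm by 85 mm) begins 54 mm behind the grasp point. The pads swing forward as they close: fully open they stand 13 mm farther back than shut.
Start: joints at [-1.185, 0.213, -0.034, 1.323, 0, 1.571], TCP at [0.188, -0.463, 0.231] pointing down, gripper open.
Joint ranges: [-2.98, 2.98], [-0.74, 1.72], [-1.14, 1.35], [-2.1, 2.04], [-1.57, 1.44], [-3.14, 3.14]. Speed limits (rad/s): [1.89, 1.89, 2.39, 2.57, 3.14, 3.14].

INTERFACE

Orientations are given as [roll, pitch, yaw] about the fixed x, y, z axes, in that order (R = Rz(yaw) Ry(pitch) Rx(roll)).
In Python, from station import env gives the robot as it stands.
- The arm moves only by the tool jog_arm, never from a script. Its argument "moves" is a list of rows, each an object of numbers: "tx", "ty", "tz": the shift along the world's x, y, z in m; "wx", "wy", "wz": the turn, a rotation vector about the world's x, y, z in degrees. A call has 1 to 8 rows; each row shifts and turns the commanded pose from where the row before left it; what a row does not reach is not made up. A row lasts 1/10 s, in which the tool goes at most 50 mm and 8.59 degrees, less where a joint would pass 70% of its speed; a pose out of reach is approached as far as the arm can. A call is refused whole if a number of a shift passes 0.05 or a number of a turn 8.59, either way. A call with a gripper value outside its range is refused whole. "grip" is the closure, from 0 (fully open) to 1 (shut), set as the call begins (left out, the last holds). The fingers move at their own pace and stop on an object; "newtons" is the grip in N (left out, the last holds). Time passes only in rows, so rows that do not move let the fingers close. It gives the time, the measured TCP pose, the force, the opening and the grip force at its end, in the units of the state.
- env.sense(): the state, without advancing time (a new reading comes with each control period).
- env.get_image(name): name is "side" or "top"; returns a dict with "img" (420x560x3 uint8, red, green, blue), "camera_matrix" (3x3 intrinsics, pixels), "extrinsics" (4x4, takes a point from camera to world coordinates). Camera axes: x right, y down, z forward; pixel columns grow to the right and rows downward; lengths in m; the calibration is good to about 2 mm. A picture is of the moment at which its call begins. There is no depth.
- env.finish_job(): hands the job in; it is judged then, once.
The state is a dict: "time": time; "joints": joint angles; "joint_velocities": joint speeds; "joint_efforts": joint torques, N m; "eef_pos": TCP position; "tool_rot": TCP orientation; "force": force on the tool from outside, world axes, zero at the start; "ft_torque": the same for the moment, N m; "gripper_width": finger opening in m; "gripper_force": force on a finger pad.
Only numpy, scipy, OpenCV 4.12 (cv2) and the standard library are available. Lean on these libraries where they do the work, as an engineer would, in place of code of your own. Each camera call takes 0.05 s, during which the arm holds its last target. There are 200 camera calls.

TASK

Close up the open grey carry case for transport: first push the upright metal flap down flat over the crucible and the little bottle, then, starting from its outer side, push the raised lid over and press it fully shut, gently, without slamming it. Only push with the fingertips: pick nothing up, leave the two pieces in the case where they are, and do not disturb the things standing around.

Things in the scene. Friction and masses are not known exactly. Their poses are not given: they have to be found in the camera images.
- case: Grey plastic carry case fixed to the bench, an open tub 200 (its x) x 170 (its y) x 75 mm high with 6 mm walls, a small black handle standing out 18 mm at 34 mm height on its -y side. Origin at the centre of its underside, z up. The lid is hinged along its +y rim (robot's left), the flap inside its -y wall (robot's right). The case is turned up to about 0.35 rad either way.
- lid (a joint): Hinge of the lid, about a line along case x: 0 is fully shut (level on the rim), about 1.57 is upright, more leans outward (to case +y); limit 1.95. It starts between 1.5 and 1.85. A friction hinge (about 0.3 N m) holds the lid wherever it is left. The lid is a flat grey slab with a black inset panel on its outer face, 200 x 170 mm, about 10 mm thick (from 1 to 11 mm outside the hinge line); it weighs 0.15 to 0.26 kg. While the flap is up, it blocks the lid.
- lid_hinge (a point): Middle of the lid's hinge line, on the case's +y rim, 76 mm above the bench, 85 mm from the case's middle. Fixed to the case.
- lid_edge (a point): Middle of the lid's free edge, on its outer face (the face that is on top once shut); 170 mm from the hinge line. Moves with the lid; its y axis points towards the hinge and its z axis out of the outer face.
- flap (a joint): Hinge of the flap, about a line along case x: 0 is folded flat inside the case, 1.571 is upright (its stop); starts between 1.35 and 1.55. A friction hinge (about 0.1 N m) holds it wherever it is left. The flap is an aluminium plate 180 x 126 mm, 4 mm thick, its middle plane on the hinge line, with nine dark round marks on it.
- flap_hinge (a point): Middle of the flap's hinge line, just inside the case's -y wall, 75 mm from the case's middle, 66 mm above the bench (9 mm below the rim). Fixed to the case.
- flap_edge (a point): Middle of the flap's free edge, 130 mm from its hinge line, on the outer face (the one that looks to case -y when upright and up when folded). Folded flat, this face lies 68 mm above the bench, 7 mm below the rim. Moves with the flap; its y axis points from the hinge to the edge, z out of the outer face.
- crucible: White porcelain crucible, 41 mm wide, 32 mm high, standing loose in the case (6 mm floor) in the half nearer the robot; origin at its underside. Not to be moved.
- weighing_bottle: Small glass bottle without lid, 36 mm wide, 52 mm high, standing loose in the far half of the case; origin at its underside. Not to be moved.
- dropper: Amber dropper bottle with a red top, 37 mm wide, 96 mm high, standing 30 mm or more behind the case's far (+x) wall. Bystander.
- beaker: Small glass beaker, 49 mm wide, 59 mm high, standing behind the case's far (+x) wall. Bystander.
- tape_roll: Roll of tape lying flat, 68 mm wide, 18 mm high, at the left. Bystander.
- timer: Round white lab timer, 68 mm wide, 48 mm high, at the right. Bystander.
- ph_strips: Flat narrow box of test strips, 18 x 72 x 9 mm, at the right. Bystander.
- wash_bottle: Wash bottle with a red spout top, about 80 mm wide, 148 mm high, at the left. Bystander.

How it is judged:
By the outcome, as a careful person would: the job done as asked, in the order asked, and still so for the second after the job is handed in, with the robot touching nothing.
It also fails if it takes over 48 s, if anything falls off the work surface, if the arm or the gripper's body presses on something with over 40 N, if the wrist force passes 120 N, or if a joint passes its speed limit or range.

## Working session

There is one attempt and no reset: what is moved stays moved. The work goes in short steps, Python scripts to look and compute and a tool call to move; the robot and the scene stay as the last step left them, time stands still between calls to the robot, and variables do not carry over. Pictures are saved under pics/ and viewed, at most 10 in all, crops included, and the job is handed in when it is done.

Besides the shell and the picture viewer there is one more tool, called as name([rows], argument=value, ...), one row to a line, values as JSON. jog_arm: Moves the arm, as the interface text tells. Its arguments: {"type":"object","properties":{"moves":{"type":"array","items":{"type":"object","properties":{"tx":{"type":"number"},"ty":{"type":"number"},"tz":{"type":"number"},"wx":{"type":"number"},"wy":{"type":"number"},"wz":{"type":"number"}}}},"grip":{"type":"number"},"newtons":{"type":"number"}},"required":["moves"]}

```bash
mkdir -p pics; python3 - <<'E'
from station import env
import cv2,numpy as np
s=env.sense();print(s)
np.set_printoptions(precision=4,suppress=True)
for n in("top","side"):
    d=env.get_image(n);cv2.imwrite(f"pics/{n}0.png",d["img"][:,:,::-1]);np.savez(f"{n}0.npz",**d)
    print(n,d["camera_matrix"],d["extrinsics"])
E
```

```text
{'time': 0.0, 'joints': array([-1.18502913e+00,  2.13385270e-01, -3.50384666e-02,  1.32349051e+00,
       -1.79961556e-05,  1.57080525e+00]), 'joint_velocities': array([-0.00333207,  0.00194499, -0.00025327, -0.00015011,  0.00012272,
        0.00054864]), 'joint_efforts': array([ 2.92589777e-05, -6.86164284e+01,  4.87118661e+01,  1.78092095e-02,
       -1.06874641e-04,  2.30708125e-06]), 'eef_pos': array([ 0.18800653, -0.46295371,  0.2308098 ]), 'tool_rot': array([-3.14047474e+00,  1.80061247e-05,  3.85758286e-01]), 'force': array([0.67112541, 0.0755211 , 0.22597573]), 'ft_torque': array([ 0.03501524,  0.03710017, -0.07350863]), 'gripper_force': 0.0, 'gripper_width': 0.08569517144686807}
top [[513.4347   0.     275.5448]
 [  0.     513.4347 202.7413]
 [  0.       0.       1.    ]] [[ 0.012  -0.9772  0.2121  0.2034]
 [-0.9999 -0.0131 -0.0035  0.0446]
 [ 0.0062 -0.2121 -0.9772  1.6367]
 [ 0.      0.      0.      1.    ]]
side [[410.6036   0.     275.8702]
 [  0.     410.6036 211.8412]
 [  0.       0.       1.    ]] [[ 0.9995 -0.0261  0.0195  0.5364]
 [-0.0315 -0.6216  0.7827 -0.9585]
 [-0.0083 -0.7829 -0.6221  0.8868]
 [ 0.      0.      0.      1.    ]]
```

View pics/top0.png

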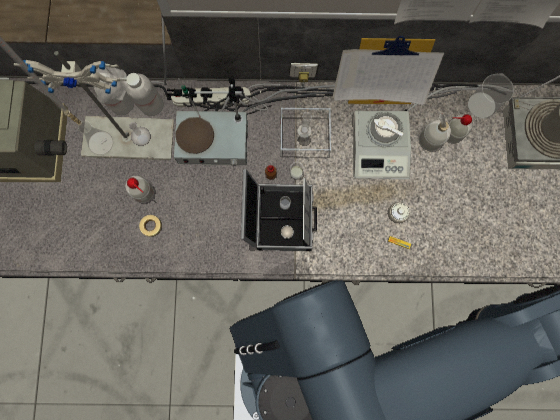

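View pics/side0.png

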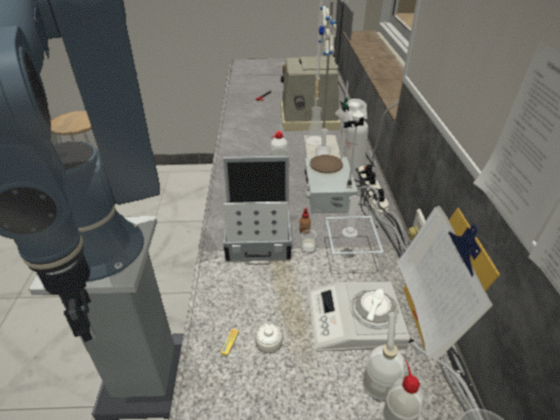

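The top view shows the case at about (283,215), its lid on the left (px 250) and its flap on the right. In the side view the lid is at about (257,180), the flap with its dots at (257,220), and the case front at (257,248). I'll enlarge both.

```bash
python3 - <<'E'
import cv2,numpy as np
a=cv2.imread("pics/top0.png")[160:260,230:330]
b=cv2.imread("pics/side0.png")[145:270,210:330]
a=cv2.resize(a,(600,600),interpolation=cv2.INTER_CUBIC);cv2.imwrite("pics/top_c.png",a)
b=cv2.resize(b,None,fx=4.8,fy=4.8,interpolation=cv2.INTER_CUBIC);cv2.imwrite("pics/side_c.png",b)
E
```

```text
(no output)
```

View pics/top_c.png

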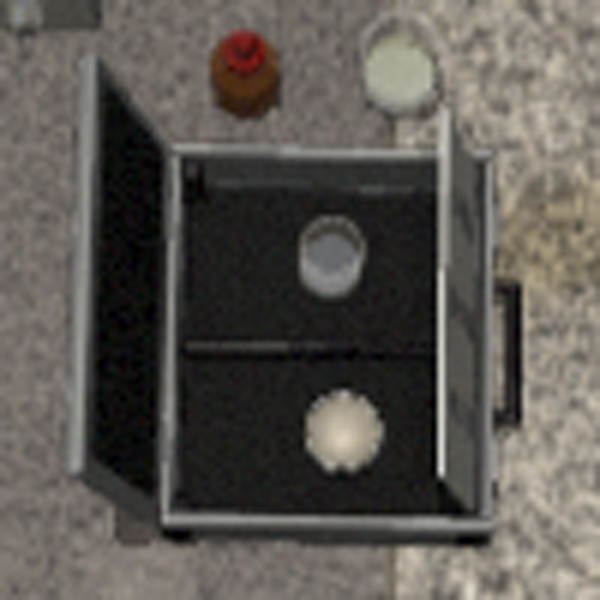

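View pics/side_c.png

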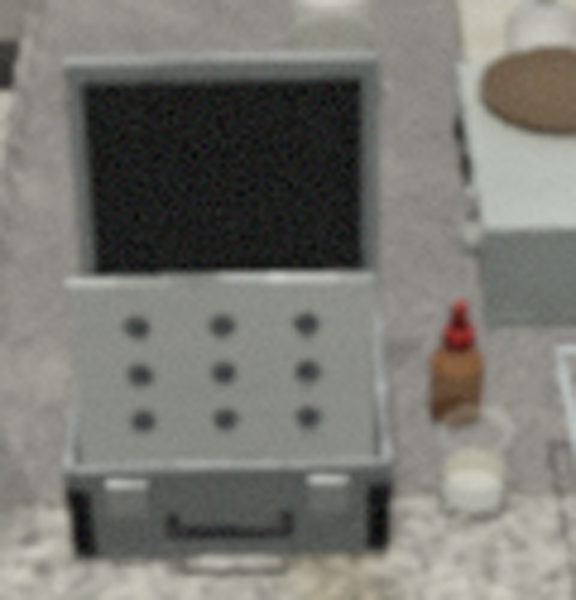

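```bash
cat > h.py <<'E'
import numpy as np
np.set_printoptions(precision=4,suppress=True)
def load(n): return np.load(n+".npz")
def ray(d,uv):
    E=d["extrinsics"];v=E[:3,:3]@np.linalg.solve(d["camera_matrix"],[*uv,1]);return E[:3,3],v/np.linalg.norm(v)
def onz(d,uv,z):
    o,v=ray(d,uv);return o+v*(z-o[2])/v[2]
def tri(a,ua,b,ub):
    o,v=ray(a,ua);p,w=ray(b,ub);k=np.linalg.lstsq(np.c_[v,-w],p-o,rcond=None)[0]
    x,y=o+v*k[0],p+w*k[1];return (x+y)/2,np.linalg.norm(x-y)
E
python3 - <<'E'
from h import *
T,S=load("top0"),load("side0")
t=lambda x,y:((x+.5)/6-.5+230,(y+.5)/6-.5+160); s=lambda x,y:((x+.5)/4.8-.5+210,(y+.5)/4.8-.5+145)
for n,p in dict(fl=(168,148),fr=(497,150),nr=(494,522),nl=(161,525)).items(): print(n,onz(T,t(*p),.075))
for n,p in dict(nr=(67,468),fr=(391,460)).items(): print("side",n,onz(S,s(*p),.075))
for n,a,b in [("lid near",(85,472),(67,62)),("lid far",(92,57),(376,57)),("flap near",(441,475),(65,282)),("flap far",(444,112),(372,275))]: print(n,*tri(T,t(*a),S,s(*b)))
for n,p,z in [("cruc top",(345,432),.038),("bottle top",(332,247),.058),("dropper",(245,50),.096),("beaker",(400,50),.059)]: print(n,onz(T,t(*p),z))
for n,p in [("tape",(150,226)),("wash",(135,185)),("timer",(400,212)),("ph",(400,242))]: print(n,onz(T,p,.03))
E
```

```text
fl [0.601  0.0961 0.075 ]
fr [ 0.6023 -0.076   0.075 ]
nr [ 0.4067 -0.0738  0.075 ]
nl [0.403  0.0958 0.075 ]
side nr [ 0.4051 -0.0722  0.075 ]
side fr [ 0.6019 -0.0731  0.075 ]
lid near [0.4059 0.1256 0.2413] 0.000519432615968063
lid far [0.6025 0.1272 0.2388] 0.0009178440922446129
flap near [ 0.4127 -0.0401  0.1924] 0.0015100738127656534
flap far [ 0.591  -0.0412  0.1924] 7.554357886494627e-05
cruc top [0.458  0.0015 0.038 ]
bottle top [0.5529 0.0095 0.058 ]
dropper [0.6487 0.0564 0.096 ]
beaker [ 0.6605 -0.0257  0.059 ]
tape [0.4715 0.4354 0.03  ]
wash [0.6046 0.4922 0.03  ]
timer [ 0.5272 -0.3591  0.03  ]
ph [ 0.4307 -0.3552  0.03  ]
```

The case centre is about (0.503, 0.011) with yaw about 0. The flap is at about 1.38 rad and the lid at about 1.76; the sizes and heights match those given. I'll shut the fingers, turn the tool and approach the flap's outer side.

jog_arm([
  {"tx": 0.035, "ty": 0.03, "wz": 8.5},
  {"tx": 0.035, "ty": 0.03, "wz": 8.5},
  {"tx": 0.035, "ty": 0.03, "wz": 8.5},
  {"tx": 0.035, "ty": 0.03, "wz": 8.5},
  {"tx": 0.035, "ty": 0.03, "wz": 8.5},
  {"tx": 0.035, "ty": 0.03, "wz": 8.5},
  {"tx": 0.035, "ty": 0.03, "wz": 8.5},
  {"tx": 0.035, "ty": 0.03, "wz": 8.5},
], grip=1)

```text
schema error: expected keys tx, ty, tz, wx, wy, wz
```

jog_arm([
  {"tx": 0.035, "ty": 0.03, "tz": 0, "wx": 0, "wy": 0, "wz": 8.5},
  {"tx": 0.035, "ty": 0.03, "tz": 0, "wx": 0, "wy": 0, "wz": 8.5},
  {"tx": 0.035, "ty": 0.03, "tz": 0, "wx": 0, "wy": 0, "wz": 8.5},
  {"tx": 0.035, "ty": 0.03, "tz": 0, "wx": 0, "wy": 0, "wz": 8.5},
  {"tx": 0.035, "ty": 0.03, "tz": 0, "wx": 0, "wy": 0, "wz": 8.5},
  {"tx": 0.035, "ty": 0.03, "tz": 0, "wx": 0, "wy": 0, "wz": 8.5},
  {"tx": 0.035, "ty": 0.03, "tz": 0, "wx": 0, "wy": 0, "wz": 8.5},
  {"tx": 0.035, "ty": 0.03, "tz": 0, "wx": 0, "wy": 0, "wz": 8.5},
], grip=1)

```text
time: 0.9
eef_pos: [0.4692, -0.2216, 0.2312]
tool_rot: [-3.141, -0.0, 1.579]
force: [1.3, -1.7, 0.6]
gripper_width: -0.0002
gripper_force: 0.0
```

jog_arm([
  {"tx": 0.007, "ty": 0.03, "tz": -0.013, "wx": 0, "wy": 0, "wz": 0},
  {"tx": 0.007, "ty": 0.03, "tz": -0.013, "wx": 0, "wy": 0, "wz": 0},
  {"tx": 0.007, "ty": 0.03, "tz": -0.013, "wx": 0, "wy": 0, "wz": 0},
  {"tx": 0.007, "ty": 0.025, "tz": -0.013, "wx": 0, "wy": 0, "wz": 0},
  {"tx": 0.007, "ty": 0.015, "tz": -0.013, "wx": 0, "wy": 0, "wz": 0},
  {"tx": 0, "ty": 0, "tz": 0, "wx": 0, "wy": 0, "wz": 0},
])

```text
time: 1.5
eef_pos: [0.5026, -0.0914, 0.1646]
tool_rot: [-3.139, -0.001, 1.575]
force: [-1.0, -0.4, 0.8]
gripper_width: 0.0001
gripper_force: 0.0
```

jog_arm([
  {"tx": 0, "ty": 0.02, "tz": 0, "wx": 0, "wy": 0, "wz": 0},
  {"tx": 0, "ty": 0.013, "tz": 0, "wx": 0, "wy": 0, "wz": 0},
  {"tx": 0, "ty": 0.009, "tz": -0.002, "wx": 0, "wy": 0, "wz": 0},
  {"tx": 0, "ty": 0.009, "tz": -0.003, "wx": 0, "wy": 0, "wz": 0},
  {"tx": 0, "ty": 0.009, "tz": -0.004, "wx": 0, "wy": 0, "wz": 0},
  {"tx": 0, "ty": 0.009, "tz": -0.005, "wx": 0, "wy": 0, "wz": 0},
  {"tx": 0, "ty": 0.008, "tz": -0.006, "wx": 0, "wy": 0, "wz": 0},
  {"tx": 0, "ty": 0.008, "tz": -0.006, "wx": 0, "wy": 0, "wz": 0},
])

```text
time: 2.3
eef_pos: [0.503, -0.0076, 0.1397]
tool_rot: [-3.141, 0.0, 1.573]
force: [-0.8, -1.0, -0.1]
gripper_width: -0.0001
gripper_force: 0.3
```

jog_arm([
  {"tx": 0, "ty": 0.007, "tz": -0.007, "wx": 0, "wy": 0, "wz": 0},
  {"tx": 0, "ty": 0.006, "tz": -0.008, "wx": 0, "wy": 0, "wz": 0},
  {"tx": 0, "ty": 0.005, "tz": -0.009, "wx": 0, "wy": 0, "wz": 0},
  {"tx": 0, "ty": 0.005, "tz": -0.008, "wx": 0, "wy": 0, "wz": 0},
  {"tx": 0, "ty": 0.003, "tz": -0.009, "wx": 0, "wy": 0, "wz": 0},
  {"tx": 0, "ty": 0.003, "tz": -0.009, "wx": 0, "wy": 0, "wz": 0},
  {"tx": 0, "ty": 0.001, "tz": -0.005, "wx": 0, "wy": 0, "wz": 0},
])

```text
time: 3.0
eef_pos: [0.5028, 0.022, 0.0843]
tool_rot: [-3.141, 0.0, 1.573]
force: [-0.9, -0.4, 0.3]
gripper_width: -0.0001
gripper_force: 0.2
```

Forces are light. I'll press on down carefully until I feel the stop.

jog_arm([
  {"tx": 0, "ty": 0.001, "tz": -0.005, "wx": 0, "wy": 0, "wz": 0},
  {"tx": 0, "ty": 0.001, "tz": -0.005, "wx": 0, "wy": 0, "wz": 0},
  {"tx": 0, "ty": 0, "tz": -0.003, "wx": 0, "wy": 0, "wz": 0},
  {"tx": 0, "ty": 0, "tz": -0.002, "wx": 0, "wy": 0, "wz": 0},
  {"tx": 0, "ty": 0, "tz": 0, "wx": 0, "wy": 0, "wz": 0},
])

```text
time: 3.5
eef_pos: [0.5031, 0.0237, 0.0702]
tool_rot: [-3.141, 0.0, 1.573]
force: [0.0, 0.2, 0.0]
gripper_width: -0.0002
gripper_force: 0.0
```

jog_arm([
  {"tx": 0, "ty": 0, "tz": -0.002, "wx": 0, "wy": 0, "wz": 0},
  {"tx": 0, "ty": 0, "tz": -0.001, "wx": 0, "wy": 0, "wz": 0},
  {"tx": 0, "ty": 0, "tz": -0.001, "wx": 0, "wy": 0, "wz": 0},
  {"tx": 0, "ty": 0, "tz": 0, "wx": 0, "wy": 0, "wz": 0},
])

```text
time: 3.9
eef_pos: [0.5036, 0.0237, 0.0677]
tool_rot: [3.14, -0.0, 1.573]
force: [-8.2, 0.0, 24.9]
gripper_width: 0.0001
gripper_force: 12.4
```

```bash
python3 - <<'E'
from station import env
import cv2
a=env.get_image("top")["img"][160:260,230:330,::-1]
b=env.get_image("side")["img"][145:270,210:330,::-1]
a=cv2.resize(a,(400,500),interpolation=cv2.INTER_CUBIC);b=cv2.resize(b,(400,500),interpolation=cv2.INTER_CUBIC)
cv2.imwrite("pics/f1.png",cv2.hconcat([a,b]));print(env.sense()["force"])
E
```

```text
[-7.68592385 -0.84231408 24.90160996]
```

View pics/f1.png

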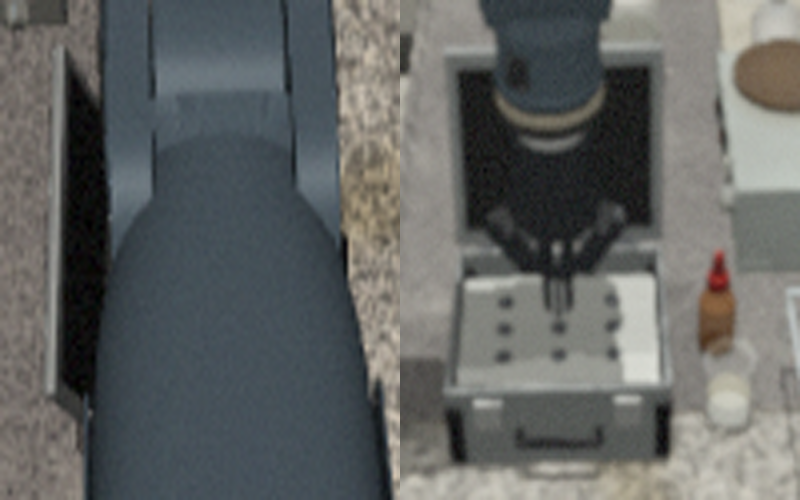

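The flap is flat: the tip stopped at z = 0.068 against a firm stop, and the lid hasn't moved. Next I'll go up, cross over the lid and come down on its outer side.

jog_arm([
  {"tx": 0, "ty": 0, "tz": 0.02, "wx": 0, "wy": 0, "wz": 0},
  {"tx": 0, "ty": 0, "tz": 0.044, "wx": 0, "wy": 0, "wz": 0},
  {"tx": 0, "ty": 0, "tz": 0.044, "wx": 0, "wy": 0, "wz": 0},
  {"tx": 0, "ty": 0, "tz": 0.044, "wx": 0, "wy": 0, "wz": 0},
  {"tx": 0, "ty": 0, "tz": 0.044, "wx": 0, "wy": 0, "wz": 0},
  {"tx": 0, "ty": 0, "tz": 0.044, "wx": 0, "wy": 0, "wz": 0},
  {"tx": 0, "ty": 0, "tz": 0, "wx": 0, "wy": 0, "wz": 0},
])

```text
time: 4.7
eef_pos: [0.505, 0.0238, 0.3118]
tool_rot: [3.133, -0.0, 1.573]
force: [0.7, -0.1, -1.2]
gripper_width: 0.0001
gripper_force: 0.0
```

jog_arm([
  {"tx": 0, "ty": 0.044, "tz": 0, "wx": 0, "wy": 0, "wz": 0},
  {"tx": 0, "ty": 0.044, "tz": 0, "wx": 0, "wy": 0, "wz": 0},
  {"tx": 0, "ty": 0.044, "tz": 0, "wx": 0, "wy": 0, "wz": 0},
  {"tx": 0, "ty": 0.044, "tz": 0, "wx": 0, "wy": 0, "wz": 0},
  {"tx": 0, "ty": 0.01, "tz": 0, "wx": 0, "wy": 0, "wz": 0},
  {"tx": 0, "ty": 0, "tz": 0, "wx": 0, "wy": 0, "wz": 0},
])

```text
time: 5.3
eef_pos: [0.5029, 0.2112, 0.3057]
tool_rot: [-3.141, 0.0, 1.575]
force: [0.1, 0.5, -0.6]
gripper_width: -0.0001
gripper_force: 0.0
```

jog_arm([
  {"tx": 0, "ty": 0, "tz": -0.03, "wx": 0, "wy": 0, "wz": 0},
  {"tx": 0, "ty": 0, "tz": -0.03, "wx": 0, "wy": 0, "wz": 0},
  {"tx": 0, "ty": 0, "tz": -0.025, "wx": 0, "wy": 0, "wz": 0},
  {"tx": 0, "ty": 0, "tz": -0.01, "wx": 0, "wy": 0, "wz": 0},
  {"tx": 0, "ty": -0.02, "tz": 0, "wx": 0, "wy": 0, "wz": 0},
  {"tx": 0, "ty": -0.02, "tz": 0, "wx": 0, "wy": 0, "wz": 0},
  {"tx": 0, "ty": -0.01, "tz": 0, "wx": 0, "wy": 0, "wz": 0},
  {"tx": 0, "ty": -0.006, "tz": 0, "wx": 0, "wy": 0, "wz": 0},
])

```text
time: 6.1
eef_pos: [0.5035, 0.1527, 0.212]
tool_rot: [3.141, -0.0, 1.571]
force: [1.0, 0.6, 0.2]
gripper_width: -0.0002
gripper_force: 0.0
```

jog_arm([
  {"tx": 0, "ty": -0.007, "tz": 0, "wx": 0, "wy": 0, "wz": 0},
  {"tx": 0, "ty": -0.007, "tz": 0, "wx": 0, "wy": 0, "wz": 0},
  {"tx": 0, "ty": -0.007, "tz": 0, "wx": 0, "wy": 0, "wz": 0},
  {"tx": 0, "ty": -0.007, "tz": 0, "wx": 0, "wy": 0, "wz": 0},
  {"tx": 0, "ty": -0.007, "tz": 0, "wx": 0, "wy": 0, "wz": 0},
  {"tx": 0, "ty": -0.008, "tz": 0, "wx": 0, "wy": 0, "wz": 0},
  {"tx": 0, "ty": -0.008, "tz": 0, "wx": 0, "wy": 0, "wz": 0},
  {"tx": 0, "ty": -0.008, "tz": -0.001, "wx": 0, "wy": 0, "wz": 0},
])

```text
time: 6.9
eef_pos: [0.5031, 0.0941, 0.2103]
tool_rot: [3.142, -0.0, 1.573]
force: [-0.7, 2.1, 2.3]
gripper_width: 0.0
gripper_force: 1.1
```

jog_arm([
  {"tx": 0, "ty": -0.009, "tz": -0.002, "wx": 0, "wy": 0, "wz": 0},
  {"tx": 0, "ty": -0.009, "tz": -0.002, "wx": 0, "wy": 0, "wz": 0},
  {"tx": 0, "ty": -0.009, "tz": -0.002, "wx": 0, "wy": 0, "wz": 0},
  {"tx": 0, "ty": -0.008, "tz": -0.003, "wx": 0, "wy": 0, "wz": 0},
  {"tx": 0, "ty": -0.008, "tz": -0.004, "wx": 0, "wy": 0, "wz": 0},
  {"tx": 0, "ty": -0.008, "tz": -0.004, "wx": 0, "wy": 0, "wz": 0},
])

```text
time: 7.5
eef_pos: [0.5031, 0.043, 0.1929]
tool_rot: [3.142, 0.0, 1.573]
force: [-0.6, 1.1, 1.3]
gripper_width: -0.0001
gripper_force: 0.8
```

jog_arm([
  {"tx": 0, "ty": -0.008, "tz": -0.004, "wx": 0, "wy": 0, "wz": 0},
  {"tx": 0, "ty": -0.008, "tz": -0.005, "wx": 0, "wy": 0, "wz": 0},
  {"tx": 0, "ty": -0.007, "tz": -0.005, "wx": 0, "wy": 0, "wz": 0},
  {"tx": 0, "ty": -0.007, "tz": -0.006, "wx": 0, "wy": 0, "wz": 0},
  {"tx": 0, "ty": -0.006, "tz": -0.006, "wx": 0, "wy": 0, "wz": 0},
  {"tx": 0, "ty": -0.005, "tz": -0.006, "wx": 0, "wy": 0, "wz": 0},
])

```text
time: 8.1
eef_pos: [0.5031, 0.0022, 0.1607]
tool_rot: [-3.141, 0.0, 1.572]
force: [0.1, -0.1, 1.4]
gripper_width: 0.0002
gripper_force: 0.6
```

jog_arm([
  {"tx": 0, "ty": -0.004, "tz": -0.006, "wx": 0, "wy": 0, "wz": 0},
  {"tx": 0, "ty": -0.004, "tz": -0.006, "wx": 0, "wy": 0, "wz": 0},
  {"tx": 0, "ty": -0.003, "tz": -0.006, "wx": 0, "wy": 0, "wz": 0},
  {"tx": 0, "ty": -0.003, "tz": -0.006, "wx": 0, "wy": 0, "wz": 0},
  {"tx": 0, "ty": -0.002, "tz": -0.006, "wx": 0, "wy": 0, "wz": 0},
  {"tx": 0, "ty": -0.002, "tz": -0.006, "wx": 0, "wy": 0, "wz": 0},
  {"tx": 0, "ty": -0.002, "tz": -0.005, "wx": 0, "wy": 0, "wz": 0},
])

```text
time: 8.8
eef_pos: [0.5031, -0.0173, 0.1198]
tool_rot: [-3.142, -0.0, 1.573]
force: [0.9, 0.4, 1.6]
gripper_width: -0.0
gripper_force: 0.5
```

jog_arm([
  {"tx": 0, "ty": -0.001, "tz": -0.004, "wx": 0, "wy": 0, "wz": 0},
  {"tx": 0, "ty": -0.001, "tz": -0.004, "wx": 0, "wy": 0, "wz": 0},
  {"tx": 0, "ty": -0.001, "tz": -0.003, "wx": 0, "wy": 0, "wz": 0},
  {"tx": 0, "ty": -0.001, "tz": -0.003, "wx": 0, "wy": 0, "wz": 0},
  {"tx": 0, "ty": -0.001, "tz": -0.003, "wx": 0, "wy": 0, "wz": 0},
  {"tx": 0, "ty": -0.001, "tz": -0.003, "wx": 0, "wy": 0, "wz": 0},
  {"tx": 0, "ty": 0, "tz": -0.002, "wx": 0, "wy": 0, "wz": 0},
  {"tx": 0, "ty": 0, "tz": -0.002, "wx": 0, "wy": 0, "wz": 0},
])

```text
time: 9.6
eef_pos: [0.5032, -0.0234, 0.0962]
tool_rot: [3.142, 0.0, 1.572]
force: [-1.1, 0.1, 1.3]
gripper_width: 0.0
gripper_force: 0.4
```

jog_arm([
  {"tx": 0, "ty": 0, "tz": -0.001, "wx": 0, "wy": 0, "wz": 0},
  {"tx": 0, "ty": 0, "tz": -0.001, "wx": 0, "wy": 0, "wz": 0},
  {"tx": 0, "ty": 0, "tz": -0.001, "wx": 0, "wy": 0, "wz": 0},
  {"tx": 0, "ty": 0, "tz": -0.001, "wx": 0, "wy": 0, "wz": 0},
  {"tx": 0, "ty": 0, "tz": 0, "wx": 0, "wy": 0, "wz": 0},
])

```text
time: 10.1
eef_pos: [0.5031, -0.0232, 0.0922]
tool_rot: [-3.141, -0.0, 1.573]
force: [0.1, -0.7, 0.3]
gripper_width: -0.0001
gripper_force: 0.0
```

jog_arm([
  {"tx": 0, "ty": 0, "tz": -0.001, "wx": 0, "wy": 0, "wz": 0},
  {"tx": 0, "ty": 0, "tz": -0.001, "wx": 0, "wy": 0, "wz": 0},
  {"tx": 0, "ty": 0, "tz": -0.001, "wx": 0, "wy": 0, "wz": 0},
  {"tx": 0, "ty": 0, "tz": -0.001, "wx": 0, "wy": 0, "wz": 0},
  {"tx": 0, "ty": 0, "tz": -0.001, "wx": 0, "wy": 0, "wz": 0},
  {"tx": 0, "ty": 0, "tz": 0, "wx": 0, "wy": 0, "wz": 0},
])

```text
time: 10.7
eef_pos: [0.503, -0.0232, 0.0871]
tool_rot: [-3.141, -0.0, 1.573]
force: [-0.3, -0.3, 0.2]
gripper_width: -0.0001
gripper_force: 0.0
```

jog_arm([
  {"tx": 0, "ty": 0, "tz": -0.001, "wx": 0, "wy": 0, "wz": 0},
  {"tx": 0, "ty": 0, "tz": 0, "wx": 0, "wy": 0, "wz": 0},
])

```text
time: 10.9
eef_pos: [0.5032, -0.0232, 0.0869]
tool_rot: [3.141, -0.0, 1.573]
force: [-3.9, 0.3, 12.8]
gripper_width: 0.0002
gripper_force: 6.2
```

jog_arm([
  {"tx": 0, "ty": 0, "tz": -0.001, "wx": 0, "wy": 0, "wz": 0},
  {"tx": 0, "ty": 0, "tz": 0, "wx": 0, "wy": 0, "wz": 0},
])

```text
time: 11.1
eef_pos: [0.5033, -0.0232, 0.0868]
tool_rot: [3.14, -0.0, 1.573]
force: [-10.4, 0.5, 28.9]
gripper_width: 0.0001
gripper_force: 14.2
```

jog_arm([
  {"tx": 0, "ty": 0, "tz": 0.005, "wx": 0, "wy": 0, "wz": 0},
  {"tx": 0, "ty": 0, "tz": 0.04, "wx": 0, "wy": 0, "wz": 0},
  {"tx": 0, "ty": 0, "tz": 0.04, "wx": 0, "wy": 0, "wz": 0},
  {"tx": 0, "ty": 0, "tz": 0.04, "wx": 0, "wy": 0, "wz": 0},
  {"tx": 0, "ty": -0.04, "tz": 0.02, "wx": 0, "wy": 0, "wz": 0},
  {"tx": 0, "ty": -0.045, "tz": 0, "wx": 0, "wy": 0, "wz": 0},
  {"tx": 0, "ty": -0.045, "tz": 0, "wx": 0, "wy": 0, "wz": 0},
  {"tx": 0, "ty": -0.045, "tz": 0, "wx": 0, "wy": 0, "wz": 0},
])

```text
time: 11.9
eef_pos: [0.503, -0.1999, 0.2306]
tool_rot: [3.141, 0.0, 1.573]
force: [1.1, 0.5, 0.2]
gripper_width: -0.0001
gripper_force: 0.0
```

jog_arm([
  {"tx": -0.03, "ty": -0.035, "tz": 0, "wx": 0, "wy": 0, "wz": 0},
  {"tx": -0.03, "ty": -0.035, "tz": 0, "wx": 0, "wy": 0, "wz": 0},
  {"tx": 0, "ty": 0, "tz": 0, "wx": 0, "wy": 0, "wz": 0},
  {"tx": 0, "ty": 0, "tz": 0, "wx": 0, "wy": 0, "wz": 0},
])

```text
time: 12.3
eef_pos: [0.4426, -0.2689, 0.2304]
tool_rot: [3.141, -0.0, 1.57]
force: [0.3, 0.5, -0.2]
gripper_width: -0.0001
gripper_force: 0.0
```

```bash
python3 - <<'E'
from station import env
import cv2,numpy as np
a=env.get_image("top")["img"][160:260,230:330,::-1]
b=env.get_image("side")["img"][145:270,210:330,::-1]
a=cv2.resize(a,(400,500),interpolation=cv2.INTER_CUBIC);b=cv2.resize(b,(400,500),interpolation=cv2.INTER_CUBIC)
cv2.imwrite("pics/f2.png",cv2.hconcat([a,b]));s=env.sense();print(s["time"],s["force"],abs(s["joint_velocities"]).max())
E
```

```text
12.4 [-0.13183617  0.41291037  0.27698812] 0.016523281266263425
```

View pics/f2.png

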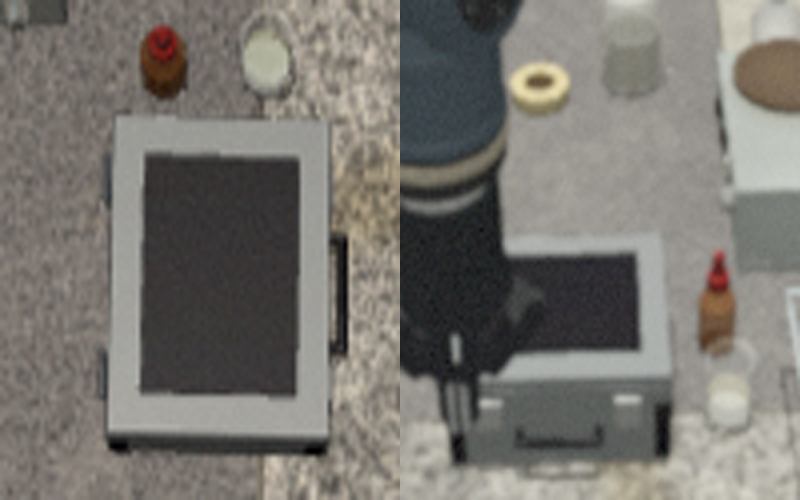

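The lid is shut level on the rim (top view about (110–330, 115–440) in the crop). The dropper and beaker are where they were, and the arm is clear of everything.

```bash
python3 -c "
from station import env
print(env.finish_job())"
```

```text
the job is handed in; nothing more can be done
None
```

The case is closed and handed in at about 12.4 s: the flap was pushed flat first, then the lid was pushed over from its outer side and pressed gently down to its stop (29 N at most); nothing visible around it moved, and the crucible and bottle, hidden under the flap, could not be checked.

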